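Set out the thick-handled screwdriver at the watchmaker's bench

ROBOT

A 6-joint arm with a two-finger parallel gripper is mounted at the origin on the work surface. World frame = base frame: x ahead of the robot, y to its left, z up, the work surface at z = 0. Lengths are in mm, angles in degrees, forces in N, time in s.
With the tool pointing down it reaches from about 300 to 850 mm from the base axis. Payload 4.2 kg.
Tool frame: the origin (TCP) lies midway between the tips of the shut fingers; the grasp point (between the pads) lies 19 mm behind it; z points along the fingers, y is the direction in which the jaws open and shut (so a half turn about z gives the same grasp; the last joint's range is limited). The gripper opens to 91 mm and grips with 3 to 60 N. Pads are 32 mm wide; open, the fingers measure 118 mm over their backs; the gripper's body (76 mm by 178 mm) begins 60 mm behind the grasp point.
Start: joints at [63.197, 18.312, 89.639, -0, 72.044, -1.146], TCP at [248.972, 518.325, 176.976] pointing down, gripper open.
Joint ranges: [-177.97, 177.97], [-48.28, 115.42], [12.27, 149.76], [-77.06, 257.06], [2.81, 150.46], [-146.56, 146.56]. Speed limits (degrees/s): [147.25, 147.25, 180, 180, 180, 180].

INTERFACE

Orientations are given as [roll, pitch, yaw] about the fixed x, y, z axes, in that order (R = Rz(yaw) Ry(pitch) Rx(roll)).
In Python, from workcell import env gives the robot as it stands.
- The arm moves only by the shell command python3 -m jog 'ROWS' [FORCE]. ROWS is JSON, a list of rows, each an object of numbers: "dx", "dy", "dz": the shift along the world's x, y, z in m; "wx", "wy", "wz": the turn, a rotation vector about the world's x, y, z in rad; "grip": the gripper's target within -1 to 1 (shut at 1, half-way at 0, fully open at -1). In form: [{"dx": .., "dy": .., "dz": .., "wx": .., "wy": .., "wz": .., "grip": ..}, ...]. A call has 1 to 10 rows; each row shifts and turns the commanded pose from where the row before left it; what a row does not reach is not made up. A row lasts 1/10 s, in which the tool goes at most 50 mm and 8.59 degrees, less where a joint would pass 70% of its speed; a pose out of reach is approached as far as the arm can. A call with a gripper value outside its range is refused whole. The fingers move at their own pace and stop on an object; FORCE is the grip in N (left out, the last holds). Time passes only in rows, so rows that do not move let the fingers close. It gives the time, the measured TCP pose, the force and the opening at its end, in the units of the state.
- env.state(): the state, without advancing time (a new reading comes with each control period).
- env.grab_frame(name): name is "scene" or "side" or "wrist"; returns the picture (384x512x3 uint8, red, green, blue); there is no depth.
- env.get_calibration(name): a dict with "fx", "fy", "cx", "cy" (pixels), "R" (3x3) and "t" (3): a world point X has camera coordinates R X + t. Camera axes: x right, y down, z forward; pixel columns grow to the right and rows downward; lengths in mm; the calibration is good to about 2 mm. A picture is of the moment at which its call begins: read the wrist's pose just before it. get_calibration takes no time and is no camera call; for the wrist camera it gives the pose at the moment of the call.
- env.job_done(): hands the job in, once; it reports no verdict.
The state is a dict: "time_s": time; "qpos": joint angles; "qvel": joint speeds; "effort": joint torques, N m; "ee_pos": TCP position; "ee_rot": TCP orientation; "force": force on the tool from outside, world axes, zero at the start; "torque": the same for the moment, N m; "gripper_width": finger opening in mm.
Only numpy, scipy, OpenCV 4.12 (cv2) and the standard library are available. Lean on these libraries where they do the work, as an engineer would, in place of code of your own. Each camera call takes 0.05 s, during which the arm holds its last target. There are 200 camera calls.

TASK

The next watch on the mat needs the bench screwdriver, the tool with the thick straight handle. Pull it up out of the wooden block, lower it tip down (not dropped) into the empty steel cup and let go, so that it stands leaning in the cup. Leave the other two tools in their holes and the cup upright.

Things in the scene. Friction and masses are not known exactly. Their poses are not given: they have to be found in the camera images.
- driver: The screwdriver to move, 120 mm long, 30 to 65 g: straight thick round black handle 22 mm in diameter from 56 mm above the tip to its flat top at 120 mm, steel shank (12 mm) and blade (5 mm) below it. Origin at the blade's tip, z along the tool to the handle. Starts upright, tip down, in any of the block's three holes: tip at z = 0.015, handle from z = 0.071 to 0.135. Balances 50 mm above the tip.
- pusher: Bystander in another hole: slim aluminium rod 12 mm in diameter, 18 mm steel ball on top, 105 mm long. Origin at its lower tip, z up along it. The wooden block is fixed to the bench, 70 x 210 mm, 60 mm high, and varies in place and turn; its three 14 mm holes, 45 mm deep (floor 15 mm above the bench), lie in a row 70 mm apart along its long middle line.
- brush: Bystander in another hole: slim dust brush with wooden handle 12 mm in diameter, short dark bristles on top, 116 mm long. Origin at its lower tip, z up along it. The three tools stand in the block's row of holes (1 mm play all round) in any order, so the line through their origins is the block's long direction.
- cup: Empty straight round steel cup standing loose on the bench, about 350 g: 54 mm outside diameter, 48 mm inside, 70 mm high, inner floor 5 mm above its underside. Origin at the centre of its underside, z up. On the other side (left or right) of the bench from the block.
Not all that is in view belongs to the job. What is shaped like the driver but green or yellow is not meant.

How it is judged (in metres and radians):
On the way, in this order (a step that is already met when the one before it is completed fails the run):
1. the screwdriver is held clear above the block, its tip higher than 75 mm over the bench (height (world z) of driver above 0.075 m and contact force between the fingers and driver above 0.3 N), for 0.1 s.
2. still held, its tip is lowered inside the cup to less than 35 mm above the cup's underside (z of driver in the frame of cup below 0.035 m and horizontal distance between driver and cup below 0.026 m and contact force between the fingers and driver above 0.3 N), for 0.05 s.
At the end, for the whole second after the job is handed in: Screwdriver at rest in the cup, handle up, tip within 20 mm of the underside's level and 26 mm of the axis, leaning under 48 degrees; cup upright (within 8 degrees) on the bench; pusher and brush in their holes, moved under 20 mm and leaning under 14 degrees (horizontal distance between driver and cup below 0.026 m and z of driver in the frame of cup below 0.02 m and angle between driver's own z axis and vertical below 0.85 rad and linear speed of driver below 0.05 m/s and angle between cup's own z axis and vertical below 0.15 rad and height (world z) of cup below 0.01 m and distance of each of pusher, brush from where it was at the start of the episode below 0.02 m and angle between each of pusher, brush's own z axis and vertical below 0.25 rad); the robot touches nothing.
It fails at once if the pusher or the brush is lifted or displaced by more than 20 mm (distance of any of pusher, brush from where it was at the start of the episode above 0.02 m).
It fails at once if the cup is tipped by more than 30 degrees (angle between cup's own z axis and vertical above 0.52 rad).
It also fails if it takes over 35 s, if anything falls off the work surface, if the arm or the gripper's body presses on something with over 40 N, if the wrist force passes 120 N, or if a joint passes its speed limit or range.

## Working session

There is one attempt and no reset: what is moved stays moved. The work goes in short steps, Python scripts to look and compute and a shell command to move; the robot and the scene stay as the last step left them, time stands still between calls to the robot, and variables do not carry over. Pictures are saved under pics/ and viewed, about 8 in all and at most 12, crops included, and the job is handed in when it is done.

```bash
ls; mkdir -p pics; python3 - <<'E'
from workcell import env
import cv2,numpy as np
s=env.state();print(s['time_s'],s['ee_pos'],s['ee_rot'],s['gripper_width'])
a=env.grab_frame("scene");b=env.grab_frame("side")
np.savez('f0.npz',a=a,b=b)
for n in("scene","side"):
    c=env.get_calibration(n);R=np.array(c['R']);print(n,c['fx'],c['cx'],c['cy'],(-R.T@np.array(c['t'])).round(),R.round(2).tolist())
im=np.vstack([a,b])[:,:,::-1]
cv2.imwrite('pics/scene0.png',cv2.resize(a[:,:,::-1],(800,600),interpolation=cv2.INTER_CUBIC))
cv2.imwrite('pics/side0.png',cv2.resize(b[:,:,::-1],(800,600),interpolation=cv2.INTER_CUBIC))
E
```

```text
pics
0.0 [248.69932387 517.80933647 176.12855959] [-1.79900117e+02 -1.48470447e-03  1.54344072e+02] 91.20502589816681
scene 364.1497427359232 255.62567635442184 188.6756382000861 [1169.  262.  480.] [[-0.37, 0.93, 0.0], [0.52, 0.21, -0.83], [-0.77, -0.3, -0.56]]
side 351.32269401307565 258.3906139569949 187.96776710551808 [427. 618. 462.] [[-0.97, -0.25, 0.02], [-0.15, 0.51, -0.85], [0.2, -0.82, -0.53]]
```

View pics/scene0.png

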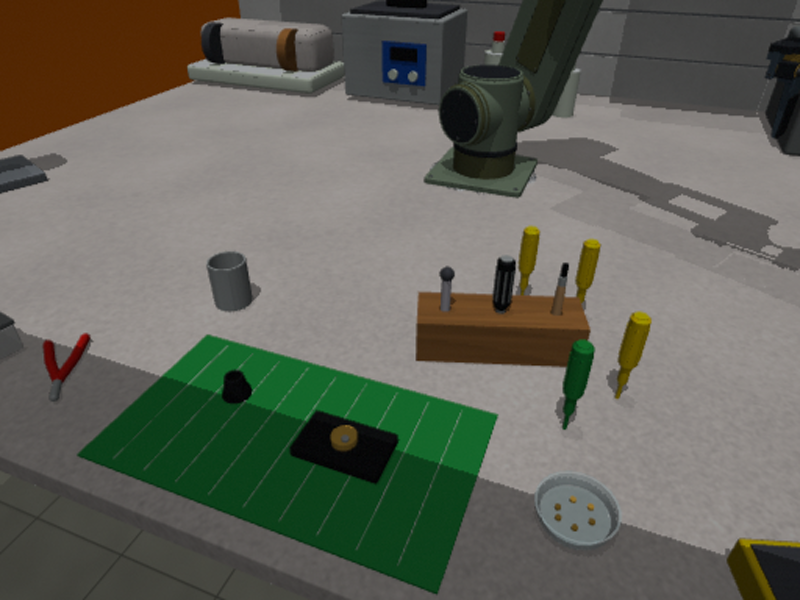

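View pics/side0.png

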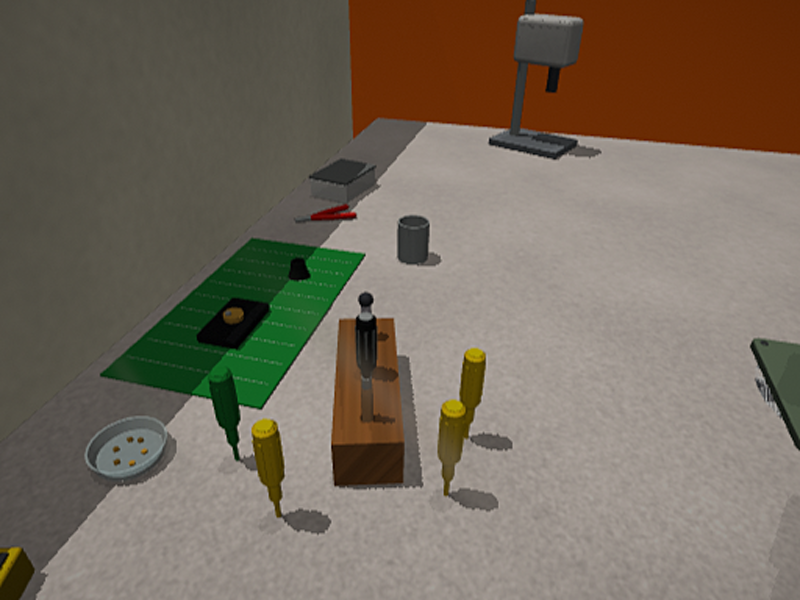

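The scene view has five candidates:
- The black thick-handled tool in the middle hole, at about (505,283) in the enlarged scene picture.
- Yellow drivers at (529,260), (588,270) and (633,355).
- A green driver at (577,385).

Only the black one stands in the block and has the right colour. The pusher is at (447,290), the brush at (561,290) and the cup at (230,280). I'll confirm with a crop and cast rays.

```bash
cat > h.py <<'E'
from workcell import env
import cv2,numpy as np
def ray(n,u,v,c=None):
    c=c or env.get_calibration(n);R=np.array(c['R']);t=np.array(c['t'])
    d=R.T@np.array([(u-c['cx'])/c['fx'],(v-c['cy'])/c['fy'],1]);return -R.T@t,d
def onz(n,u,v,z,c=None):
    o,d=ray(n,u,v,c);return (o+d*(z-o[2])/d[2]).round(1)
E
python3 - <<'E'
from h import *
f=np.load('f0.npz');a,b=f['a'],f['b'];k=.64
P=lambda n,l,u,v,z:print(n,l,onz(n,u*k,v*k,z))
for l,u,v,z in[("drvtop",506,259,135),("drv@60",502,310,60),("push@60",445,311,60),("pushball",447,274,111),("brush@60",557,314,60),("brushtop",565,264,131),
 ("blkTL",419,293,60),("blkTR",576,296,60),("blkBR",587,331,60),("blkBL",417,319,60),
 ("yA top",531,230,120),("yA tip",524,296,0),("yB top",592,242,120),("yC top",638,315,120),("yC tip",618,398,0),("g top",582,343,120),("g tip",565,428,0)]:P("scene",l,u,v,z)
for l,u,v,z in[("pushball",366,299,111),("drvtop",366,318,135),("yA top",475,351,120),("yA tip",466,438,0),("yB top",453,405,120),("yB tip",447,495,0),("yC top",265,423,120),("yC tip",278,516,0),("g top",222,371,120),("g tip",237,460,0),
 ("blkfarL",340,319,60),("blkfarR",393,319,60),("blknearR",403,442,60),("blknearL",332,442,60)]:P("side",l,u,v,z)
# cup: rim ellipse, grey mask
for n,im,(x0,y0,x1,y1) in(("scene",a,(125,155,170,205)),("side",b,(248,132,285,172))):
    P(n,"cuptop",*((229,261) if n=="scene" else (413,223)),70)
    P(n,"cuprimL",*((209,261) if n=="scene" else (397,224)),70)
    P(n,"cuprimR",*((249,261) if n=="scene" else (430,224)),70)
A=cv2.resize(a[130:290,255:425,::-1],None,fx=3.5,fy=3.5,interpolation=cv2.INTER_CUBIC)
B=cv2.resize(a[155:205,120:175,::-1],(200,182),interpolation=cv2.INTER_CUBIC)
C=cv2.resize(b[130:175,245:290,::-1],(200,200),interpolation=cv2.INTER_CUBIC)
A[-200:, :0]=0
W=np.zeros((560,800,3),np.uint8);W[:,:595]=A[:560,:595];W[:182,598:798]=B;W[190:390,598:798]=C
cv2.imwrite('pics/crop.png',W)
E
```

```text
scene drvtop [579.8 168.  135. ]
scene drv@60 [578.1 170.8  60. ]
scene push@60 [606.7 104.5  60. ]
scene pushball [600.7 102.6 111. ]
scene brush@60 [561.1 236.7  60. ]
scene brushtop [558.5 234.5 131. ]
scene blkTL [580.8  60.4  60. ]
scene blkTR [511.4 253.8  60. ]
scene blkBR [582.9 275.5  60. ]
scene blkBL [635.6  77.5  60. ]
scene yA top [465.8 178.4 120. ]
scene yA tip [446.3 180.2   0. ]
scene yB top [469.7 258.6 120. ]
scene yC top [617.7 321.2 120. ]
scene yC tip [618.7 326.    0. ]
scene g top [688.6 271.1 120. ]
scene g tip [689.7 274.2   0. ]
side pushball [598.7 100.2 111. ]
side drvtop [575.9 170.4 135. ]
side yA top [459.7 175.1 120. ]
side yA tip [458.6 178.8   0. ]
side yB top [467.6 257.3 120. ]
side yB tip [465.2 258.9   0. ]
side yC top [617.3 321.4 120. ]
side yC tip [617.1 325.    0. ]
side g top [686.7 271.  120. ]
side g tip [688.1 274.2   0. ]
side blkfarL [641.1  79.2  60. ]
side blkfarR [576.1  60.5  60. ]
side blknearR [512.3 257.   60. ]
side blknearL [577.9 275.1  60. ]
scene cuptop [ 617.8 -209.    70. ]
scene cuprimL [ 628.1 -234.9   70. ]
scene cuprimR [ 607.4 -183.    70. ]
side cuptop [ 614.7 -207.1   70. ]
side cuprimL [ 639.5 -195.5   70. ]
side cuprimR [ 586.4 -211.6   70. ]
```

View pics/crop.png

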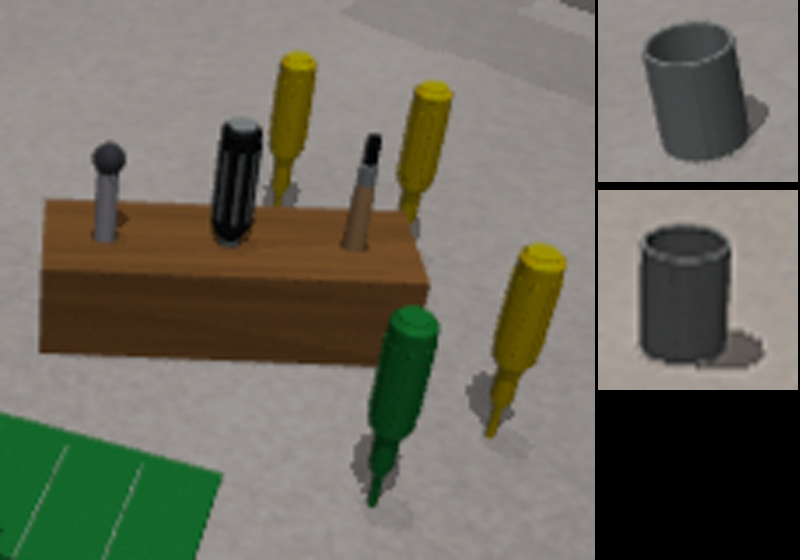

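The crop confirms it: the black ribbed thick handle is in the middle hole, with the pusher on the left and the brush on the right. Both views agree within about 4 mm.

- Driver: about (578,169).
- Row direction: about 108°.
- Neighbours: 70 mm either side, as specified.
- Cup: about (616,-208).

I'll bring the jaws across the row, with yaw going from 154 to 108, and move above the driver.

```bash
python3 -m jog '[{"dx":0.033,"dy":-0.035,"wz":-0.081,"grip":-1},{"dx":0.033,"dy":-0.035,"wz":-0.081},{"dx":0.033,"dy":-0.035,"wz":-0.081},{"dx":0.033,"dy":-0.035,"wz":-0.081},{"dx":0.033,"dy":-0.035,"wz":-0.081},{"dx":0.033,"dy":-0.035,"wz":-0.081},{"dx":0.033,"dy":-0.035,"wz":-0.081},{"dx":0.033,"dy":-0.035,"wz":-0.081},{"dx":0.033,"dy":-0.035,"wz":-0.081},{"dx":0.033,"dy":-0.035,"wz":-0.081}]' 20; python3 -m jog '[{"dx":0}]'
python3 - <<'E'
from h import *
s=env.state();print(s['time_s'],s['ee_pos'],s['ee_rot'],s['qpos'].round(1) if hasattr(s['qpos'],'round') else s['qpos'],s['force'])
c=env.get_calibration('wrist');w=env.grab_frame('wrist')
np.savez('w1.npz',w=w,**{k:np.array(v) for k,v in c.items()})
R=np.array(c['R']);t=np.array(c['t'])
for l,X in(("drv",[578,169,135]),("push",[600,101,111]),("brush",[558,235,131])):
    p=R@np.array(X,float)+t;print(l,p[0]/p[2]*c['fx']+c['cx'],p[1]/p[2]*c['fy']+c['cy'],p[2])
cv2.imwrite('pics/w1.png',w[:,:,::-1])
E
```

```text
0.1 [248.72967898 517.85640875 176.21898156] [-1.79909895e+02 -4.56715937e-04  1.54346402e+02] [63.2 18.3 89.7 -0.  72.  -1.1] [ 0.95169112 -0.32518819 -0.23594512]
drv 119.72510036853353 538.0935289688282 378.470990783411
push 94.22767479783738 537.4436767368102 414.77496539334146
brush 157.75138916930962 508.9323136115096 369.87171594696616invalid input
invalid input
```

View pics/w1.png

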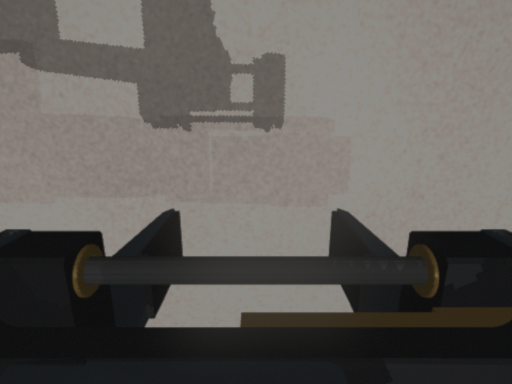

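The move was refused because every row needs all its keys, so the arm hasn't moved and the picture shows only bare bench between the fingers. I'll send it again with full rows.

```bash
python3 -m jog '[{"dx":0.033,"dy":-0.035,"dz":0,"wx":0,"wy":0,"wz":-0.081,"grip":-1},{"dx":0.033,"dy":-0.035,"dz":0,"wx":0,"wy":0,"wz":-0.081,"grip":-1},{"dx":0.033,"dy":-0.035,"dz":0,"wx":0,"wy":0,"wz":-0.081,"grip":-1},{"dx":0.033,"dy":-0.035,"dz":0,"wx":0,"wy":0,"wz":-0.081,"grip":-1},{"dx":0.033,"dy":-0.035,"dz":0,"wx":0,"wy":0,"wz":-0.081,"grip":-1},{"dx":0.033,"dy":-0.035,"dz":0,"wx":0,"wy":0,"wz":-0.081,"grip":-1},{"dx":0.033,"dy":-0.035,"dz":0,"wx":0,"wy":0,"wz":-0.081,"grip":-1},{"dx":0.033,"dy":-0.035,"dz":0,"wx":0,"wy":0,"wz":-0.081,"grip":-1},{"dx":0.033,"dy":-0.035,"dz":0,"wx":0,"wy":0,"wz":-0.081,"grip":-1},{"dx":0.033,"dy":-0.035,"dz":0,"wx":0,"wy":0,"wz":-0.081,"grip":-1}]' 20; python3 -m jog '[{"dx":0,"dy":0,"dz":0,"wx":0,"wy":0,"wz":0,"grip":-1},{"dx":0,"dy":0,"dz":0,"wx":0,"wy":0,"wz":0,"grip":-1}]'
python3 - <<'E'
from h import *
s=env.state();print(s['time_s'],s['ee_pos'],s['ee_rot'],np.round(s['qpos'],1),s['force'])
c=env.get_calibration('wrist');w=env.grab_frame('wrist')
np.savez('w2.npz',w=w,**{k:np.array(v) for k,v in c.items()})
R=np.array(c['R']);t=np.array(c['t'])
for l,X in(("drv",[578,169,135]),("push",[600,101,111]),("brush",[558,235,131])):
    p=R@np.array(X,float)+t;print(l,p[0]/p[2]*c['fx']+c['cx'],p[1]/p[2]*c['fy']+c['cy'],p[2])
cv2.imwrite('pics/w2.png',w[:,:,::-1])
E
```

```text
time_s: 1.15
ee_pos: [579.9, 166.6, 176.7]
ee_rot: [-180.0, -0.0, 107.7]
force: [1.0, 0.7, 0.1]
gripper_width: 90.9
time_s: 1.35
ee_pos: [579.0, 167.5, 176.2]
ee_rot: [-179.9, -0.0, 107.8]
force: [-1.1, -0.5, 0.2]
gripper_width: 91.1
1.35 [578.96267342 167.53101284 176.24758819] [-1.79915081e+02 -3.99475612e-02  1.07830956e+02] [15.  20.9 85.8  0.  73.3 -2.8] [-1.14100088 -0.51037017  0.19037304]
drv 255.21004376160488 196.38693512106394 258.73671986141187
push 255.3581413905029 258.00558386622566 300.81769941180175
brush 256.6706486128136 113.86010805370263 244.31978023297424
```

View pics/w2.png

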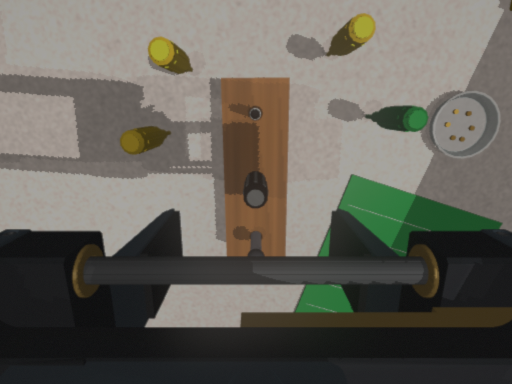

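The wrist view shows the driver's top at (255,197), against a prediction of (255,196). The row is vertical in the image and the decoys are clear of the fingers. Next I'll go down to TCP z of about 97 and grip.

```bash
python3 -m jog '[{"dx":0,"dy":0.001,"dz":-0.02,"wx":0,"wy":0,"wz":0,"grip":-1},{"dx":0,"dy":0,"dz":-0.03,"wx":0,"wy":0,"wz":0,"grip":-1},{"dx":0,"dy":0,"dz":-0.02,"wx":0,"wy":0,"wz":0,"grip":-1},{"dx":0,"dy":0,"dz":-0.01,"wx":0,"wy":0,"wz":0,"grip":-1},{"dx":0,"dy":0,"dz":0,"wx":0,"wy":0,"wz":0,"grip":-1}]' 20; python3 -m jog '[{"dx":0,"dy":0,"dz":0,"wx":0,"wy":0,"wz":0,"grip":1},{"dx":0,"dy":0,"dz":0,"wx":0,"wy":0,"wz":0,"grip":1},{"dx":0,"dy":0,"dz":0,"wx":0,"wy":0,"wz":0,"grip":1},{"dx":0,"dy":0,"dz":0,"wx":0,"wy":0,"wz":0,"grip":1},{"dx":0,"dy":0,"dz":0,"wx":0,"wy":0,"wz":0,"grip":1},{"dx":0,"dy":0,"dz":0,"wx":0,"wy":0,"wz":0,"grip":1},{"dx":0,"dy":0,"dz":0,"wx":0,"wy":0,"wz":0,"grip":1},{"dx":0,"dy":0,"dz":0,"wx":0,"wy":0,"wz":0,"grip":1}]' 20
```

```text
time_s: 1.9
ee_pos: [577.3, 170.2, 95.9]
ee_rot: [-179.8, -0.0, 108.0]
force: [-0.2, 0.2, -0.1]
gripper_width: 91.1
time_s: 2.7
ee_pos: [579.0, 169.3, 96.9]
ee_rot: [180.0, -0.0, 107.9]
force: [0.2, -0.2, 1.3]
gripper_width: 30.1
```

```bash
python3 -m jog '[{"dx":0,"dy":0,"dz":0,"wx":0,"wy":0,"wz":0,"grip":1},{"dx":0,"dy":0,"dz":0,"wx":0,"wy":0,"wz":0,"grip":1},{"dx":0,"dy":0,"dz":0,"wx":0,"wy":0,"wz":0,"grip":1},{"dx":0,"dy":0,"dz":0,"wx":0,"wy":0,"wz":0,"grip":1}]' 20
```

```text
time_s: 3.1
ee_pos: [579.3, 169.4, 98.1]
ee_rot: [179.9, 0.0, 107.9]
force: [-2.1, 0.5, 5.9]
gripper_width: 1.0
```

The opening is 1 mm, so the fingers missed or squeezed past the handle. I need to look.

```bash
python3 - <<'E'
from h import *
s=env.state();print(s['time_s'],s['ee_pos'],s['gripper_width'],s['force'])
a=env.grab_frame('scene');b=env.grab_frame('side');w=env.grab_frame('wrist')
np.savez('f3.npz',a=a,b=b,w=w)
A=cv2.resize(a[100:250,230:430,::-1],(400,300),interpolation=cv2.INTER_CUBIC)
B=cv2.resize(b[150:330,120:360,::-1],(400,300),interpolation=cv2.INTER_CUBIC)
C=cv2.resize(w[:,:,::-1],(400,300))
cv2.imwrite('pics/c3.png',np.vstack([np.hstack([A,B]),np.hstack([C,C*0])]))
E
```

```text
3.1 [579.25099906 169.37065467  98.12614915] 1.0114958617813667 [-2.0569609   0.52615218  5.93970963]
```

View pics/c3.png

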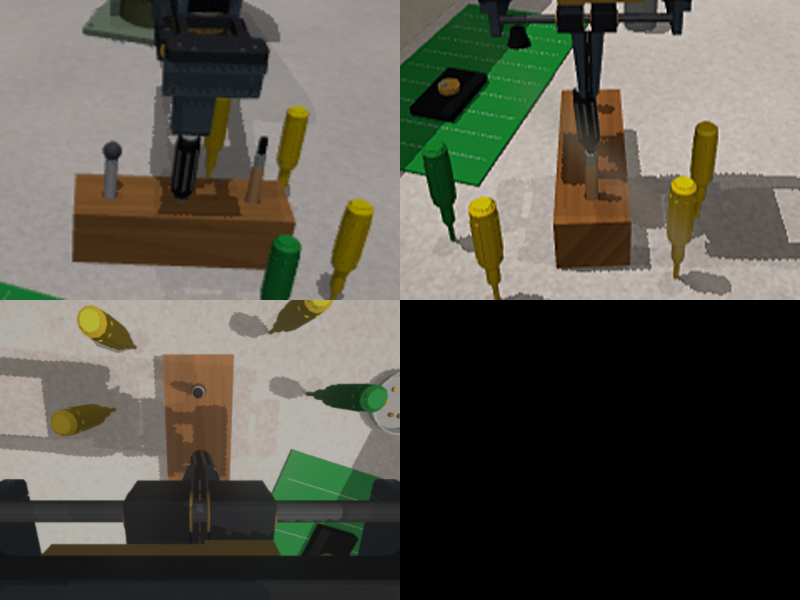

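```bash
python3 - <<'E'
from h import *
f=np.load('f3.npz');a,b,w=f['a'],f['b'],f['w']
A=cv2.resize(a[140:210,290:360,::-1],(400,400),interpolation=cv2.INTER_CUBIC)
B=cv2.resize(b[150:280,195:265,::-1],(323,600),interpolation=cv2.INTER_CUBIC)
C=cv2.resize(w[180:340,200:310,::-1],(400,582)[0:2],interpolation=cv2.INTER_CUBIC)[:200]
W=np.zeros((600,800,3),np.uint8);W[:400,:400]=A;W[400:,:400]=C;W[:,401:724]=B
cv2.imwrite('pics/c4.png',W)
for n in('scene','side'):
    c=env.get_calibration(n);R=np.array(c['R']);t=np.array(c['t'])
    for z in(98,117,135,60):
        p=R@np.array([579.,169.4,z])+t;u=p[0]/p[2]*c['fx']+c['cx'];v=p[1]/p[2]*c['fy']+c['cy']
        print(n,z,u,v,'crop',((u-290)*5.71,(v-140)*5.71) if n=='scene' else (401+(u-195)*4.615,(v-150)*4.615))
E
```

```text
scene 98 322.5451019540774 182.38222254446734 crop (np.float64(185.83253215778186), np.float64(242.0024907289085))
scene 117 323.61913916022337 173.947007697807 crop (np.float64(191.96528460487545), np.float64(193.83741395447802))
scene 135 324.6680005470982 165.7095173278018 crop (np.float64(197.95428312393065), np.float64(146.80134394174823))
scene 60 320.49299935948005 198.49891400893787 crop (np.float64(174.1150263426311), np.float64(334.0287989910353))
side 98 233.03503366815627 220.92897256304087 crop (np.float64(576.5316803785412), np.float64(327.3372083784336))
side 117 232.82127653024787 211.81707903004002 crop (np.float64(575.5451911870939), np.float64(285.2858197236347))
side 135 232.6117955908381 202.8874683710849 crop (np.float64(574.5784366517179), np.float64(244.07566653255685))
side 60 233.44134623591435 238.2489876734529 crop (np.float64(578.4068128787447), np.float64(407.2690781129851))
```

View pics/c4.png

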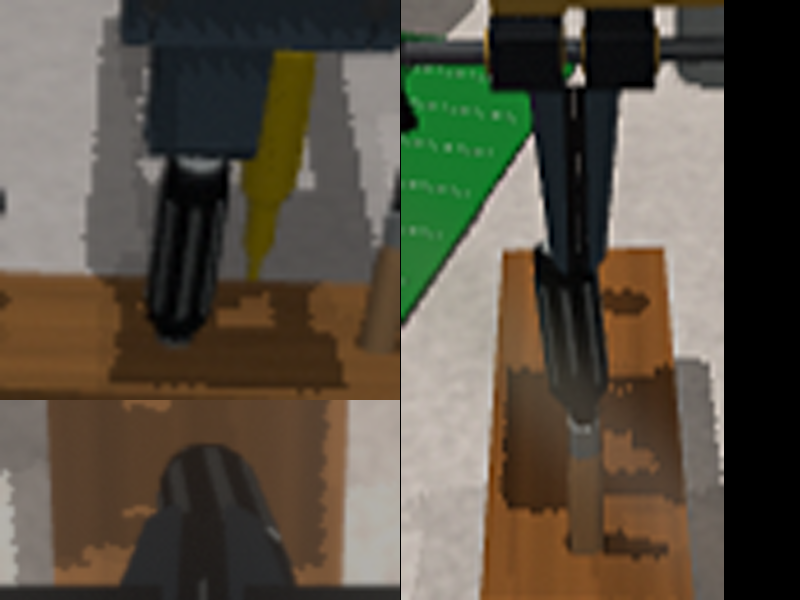

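```bash
python3 - <<'E'
from h import *
s=env.state();print(s['time_s'],s['ee_pos'],s['qpos'],s['effort'])
pts={'brush':[558,235,131],'blkA':[512,256,60],'blkB':[580,275,60],'g':[687,271,120],'yB':[468,258,120],'drv':[578,169,135],'tcp':s['ee_pos']}
c3=env.get_calibration('wrist');w2=np.load('w2.npz')
for l,c,tcp in(('w2',w2,[579,167.5,176.2]),('w3',c3,s['ee_pos'])):
    R=np.array(c['R']);t=np.array(c['t']);pts['tcp']=tcp
    print(l,'cam',(-R.T@t).round(1),'axis',R[2].round(2))
    for k,X in pts.items():
        p=R@np.array(X,float)+t;print(k,(p[:2]/p[2]*[c['fx'],c['fy']]+[c['cx'],c['cy']]).round(1),p[2].round())
f=np.load('f3.npz')
cv2.imwrite('pics/w3.png',f['w'][:,:,::-1])
E
```

```text
3.25 [579.29813344 169.39159962  98.14111494] [ 1.52100073e+01  2.40981998e+01  9.25766002e+01 -4.37545489e-03
  6.32470021e+01 -2.72402967e+00] [ 2.36807502e-02 -4.18108463e+01 -2.03604680e+01  8.77249707e-02
 -3.86055568e-01 -6.18949416e-04]
w2 cam [556.2 238.2 383.4] axis [ 0.08 -0.25 -0.96]
brush [256.7 113.9] 244.0
blkA [219.7  78.1] 304.0
blkB [289.2  81. ] 304.0
g [413.1 120. ] 256.0
yB [159.4  50.4] 242.0
drv [255.2 196.4] 259.0
tcp [255.8 214.4] 219.0
w3 cam [555.8 240.  305.3] axis [ 0.08 -0.25 -0.96]
brush [255.9 119. ] 169.0
blkA [206.8  70. ] 229.0
blkB [299.   74.1] 230.0
g [476.4 127.7] 182.0
yB [114.8  26.7] 167.0
drv [253.7 234.7] 184.0
tcp [255.8 214.4] 219.0
```

View pics/w3.png

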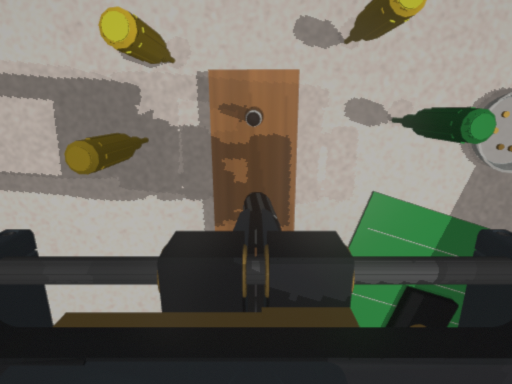

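```bash
python3 - <<'E'
from h import *
def tri(p,q):
    o1,d1=ray('scene',*p);o2,d2=ray('side',*q);d1/=np.linalg.norm(d1);d2/=np.linalg.norm(d2)
    k=np.linalg.lstsq(np.c_[d1,-d2],o2-o1,rcond=None)[0];a=o1+d1*k[0];b=o2+d2*k[1];return ((a+b)/2).round(1),np.linalg.norm(a-b).round(1)
S=lambda x,y:(290+x/5.714,140+y/5.714)
D=lambda x,y:(195+(x-401)/4.615,150+y/4.615)
print('handle top',tri(S(198,168),D(565,255)))
print('neck',tri(S(172,338),D(585,415)))
print('ref upright',tri((506*.64,259*.64),(366*.64,318*.64)))
# finger bottom-centre seen in scene, on vertical plane through tcp
o,d=ray('scene',*S(210,155))
for x in(579,590,600):print('finger edge if at x',x,(o+d*(x-o[0])/d[0]).round(1))
o,d=ray('side',*D(600,275))
for y in(160,170,185):print('side finger edge if at y',y,(o+d*(y-o[1])/d[1]).round(1))
print(env.get_calibration('wrist')['fx'])
E
```

```text
handle top (array([582.6, 170.5, 129.8]), np.float64(1.0))
neck (array([576.6, 168.6,  56.3]), np.float64(0.5))
ref upright (array([576.8, 167.6, 133.1]), np.float64(0.3))
finger edge if at x 579 [579.  173.6 132.9]
finger edge if at x 590 [590.  175.2 139.3]
finger edge if at x 600 [600.  176.7 145.2]
side finger edge if at y 160 [572.7 160.  116.3]
side finger edge if at y 170 [569.6 170.  123.8]
side finger edge if at y 185 [564.8 185.  135.2]
299.5136340510852
```

```bash
python3 - <<'E'
from h import *
c=np.load('w2.npz');R=c['R'];t=c['t'];T=np.array([579,167.5,176.2]);r=np.array([-.309,.951,0]);j=np.array([.951,.309,0])
for h in(0,30,35,40):
  for s in(0,16):
    q=[]
    for g in(-45.5,45.5):
        p=R@(T+[0,0,h]+s*r+g*j)+t;q.append((p[:2]/p[2]*[c['fx'],c['fy']]+[c['cx'],c['cy']]).round(1).tolist())
    print(h,s,q)
E
```

```text
0 0 [[193.7, 214.5], [317.9, 214.3]]
0 16 [[192.4, 193.5], [319.1, 193.3]]
30 0 [[184.3, 230.5], [327.3, 230.2]]
30 16 [[182.6, 206.6], [328.9, 206.3]]
35 0 [[182.5, 233.7], [329.2, 233.4]]
35 16 [[180.7, 209.2], [330.9, 208.9]]
40 0 [[180.5, 237.0], [331.2, 236.7]]
40 16 [[178.6, 211.9], [332.9, 211.6]]
```

This explains the miss. In the wrist image the fingertips sit at (180,210) and (330,210), which fits tips about 35 mm above the reported TCP and centred sideways. Scene and side agree: the shut tips rest at z of about 133, on top of the driver.

From here the true tip is state z + 35 and the grasp point is state z + 54. I'll lift, open, and go down to state z of about 61.

```bash
python3 -m jog '[{"dx":0,"dy":0,"dz":0.02,"wx":0,"wy":0,"wz":0,"grip":1},{"dx":0,"dy":0,"dz":0.02,"wx":0,"wy":0,"wz":0,"grip":-1},{"dx":0,"dy":0,"dz":0,"wx":0,"wy":0,"wz":0,"grip":-1},{"dx":0,"dy":0,"dz":0,"wx":0,"wy":0,"wz":0,"grip":-1},{"dx":0,"dy":0,"dz":0,"wx":0,"wy":0,"wz":0,"grip":-1},{"dx":0,"dy":0,"dz":0,"wx":0,"wy":0,"wz":0,"grip":-1},{"dx":0,"dy":0,"dz":0,"wx":0,"wy":0,"wz":0,"grip":-1},{"dx":0,"dy":0,"dz":0,"wx":0,"wy":0,"wz":0,"grip":-1},{"dx":0,"dy":0,"dz":0,"wx":0,"wy":0,"wz":0,"grip":-1},{"dx":0,"dy":0,"dz":0,"wx":0,"wy":0,"wz":0,"grip":-1}]' 20;  python3 -m jog '[{"dx":0,"dy":0,"dz":0,"wx":0,"wy":0,"wz":0,"grip":-1},{"dx":0,"dy":0,"dz":0,"wx":0,"wy":0,"wz":0,"grip":-1},{"dx":0,"dy":0,"dz":0,"wx":0,"wy":0,"wz":0,"grip":-1},{"dx":0,"dy":0,"dz":0,"wx":0,"wy":0,"wz":0,"grip":-1}]'
python3 - <<'E'
from h import *
f0=np.load('f0.npz');a=env.grab_frame('scene');b=env.grab_frame('side')
A=cv2.resize(a[135:215,270:370,::-1],(400,320),interpolation=cv2.INTER_CUBIC)
B=cv2.resize(b[150:310,190:290,::-1],(375,600),interpolation=cv2.INTER_CUBIC)
W=np.zeros((600,780,3),np.uint8);W[:320,:400]=A;W[:,401:776]=B
cv2.imwrite('pics/c5.png',W)
E
```

```text
time_s: 4.25
ee_pos: [578.9, 169.3, 136.9]
ee_rot: [180.0, 0.0, 107.9]
force: [-0.0, -0.3, 0.2]
gripper_width: 69.8
time_s: 4.65
ee_pos: [579.0, 169.3, 137.0]
ee_rot: [180.0, -0.0, 107.9]
force: [-0.1, 0.3, -0.1]
gripper_width: 91.3
```

View pics/c5.png

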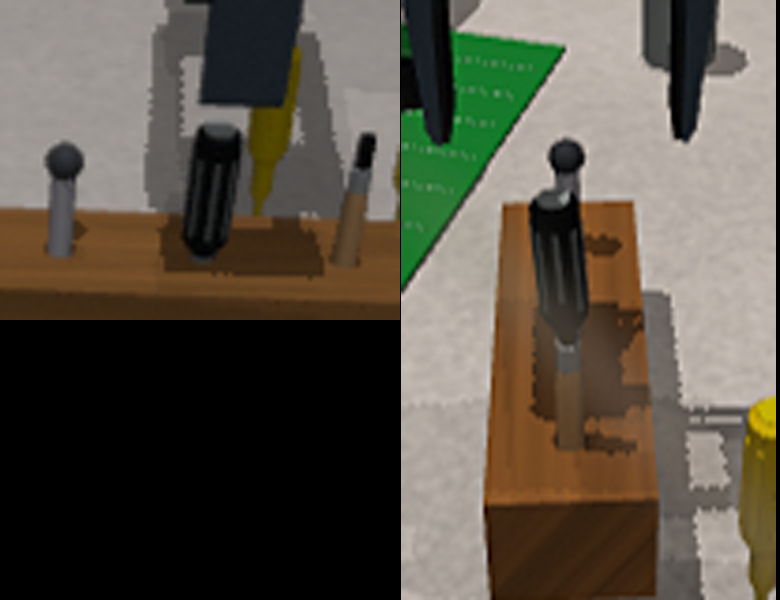

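The driver still stands in its hole, leaning slightly towards +x, with its top at (219,132) in the left crop. The fingers are open and straddle it. I'll go down 76 mm and grip.

```bash
python3 -m jog '[{"dx":0.003,"dy":0.001,"dz":-0.02,"wx":0,"wy":0,"wz":0,"grip":-1},{"dx":0,"dy":0,"dz":-0.02,"wx":0,"wy":0,"wz":0,"grip":-1},{"dx":0,"dy":0,"dz":-0.02,"wx":0,"wy":0,"wz":0,"grip":-1},{"dx":0,"dy":0,"dz":-0.016,"wx":0,"wy":0,"wz":0,"grip":-1},{"dx":0,"dy":0,"dz":0,"wx":0,"wy":0,"wz":0,"grip":0.3},{"dx":0,"dy":0,"dz":0,"wx":0,"wy":0,"wz":0,"grip":1},{"dx":0,"dy":0,"dz":0,"wx":0,"wy":0,"wz":0,"grip":1},{"dx":0,"dy":0,"dz":0,"wx":0,"wy":0,"wz":0,"grip":1},{"dx":0,"dy":0,"dz":0,"wx":0,"wy":0,"wz":0,"grip":1},{"dx":0,"dy":0,"dz":0,"wx":0,"wy":0,"wz":0,"grip":1}]' 20;  python3 -m jog '[{"dx":0,"dy":0,"dz":0,"wx":0,"wy":0,"wz":0,"grip":1},{"dx":0,"dy":0,"dz":0,"wx":0,"wy":0,"wz":0,"grip":1},{"dx":0,"dy":0,"dz":0,"wx":0,"wy":0,"wz":0,"grip":1},{"dx":0,"dy":0,"dz":0,"wx":0,"wy":0,"wz":0,"grip":1},{"dx":0,"dy":0,"dz":0,"wx":0,"wy":0,"wz":0,"grip":1},{"dx":0,"dy":0,"dz":0,"wx":0,"wy":0,"wz":0,"grip":1}]' 20
```

```text
time_s: 5.75
ee_pos: [582.2, 170.4, 61.5]
ee_rot: [179.9, 0.0, 107.9]
force: [0.2, 0.3, 0.7]
gripper_width: 46.3
time_s: 6.35
ee_pos: [581.2, 170.1, 60.9]
ee_rot: [-179.9, -0.0, 107.9]
force: [-2.0, -0.7, 1.8]
gripper_width: 21.8
```

The opening is 21.8 mm, so the handle is gripped. I'll lift 130 mm, which puts the tip at about 145 mm, above the pusher's ball at 120.

```bash
python3 -m jog '[{"dx":-0.002,"dy":0,"dz":0.006,"wx":0,"wy":0,"wz":0,"grip":1},{"dx":0,"dy":0,"dz":0.01,"wx":0,"wy":0,"wz":0,"grip":1},{"dx":0,"dy":0,"dz":0.014,"wx":0,"wy":0,"wz":0,"grip":1},{"dx":0,"dy":0,"dz":0.015,"wx":0,"wy":0,"wz":0,"grip":1},{"dx":0,"dy":0,"dz":0.015,"wx":0,"wy":0,"wz":0,"grip":1},{"dx":0,"dy":0,"dz":0.015,"wx":0,"wy":0,"wz":0,"grip":1},{"dx":0,"dy":0,"dz":0.02,"wx":0,"wy":0,"wz":0,"grip":1},{"dx":0,"dy":0,"dz":0.02,"wx":0,"wy":0,"wz":0,"grip":1},{"dx":0,"dy":0,"dz":0.015,"wx":0,"wy":0,"wz":0,"grip":1},{"dx":0,"dy":0,"dz":0,"wx":0,"wy":0,"wz":0,"grip":1}]' 25
python3 - <<'E'
from h import *
print(env.state()['gripper_width'])
a=env.grab_frame('scene');b=env.grab_frame('side')
A=cv2.resize(a[60:260,230:430,::-1],(400,400),interpolation=cv2.INTER_CUBIC)
B=cv2.resize(b[80:280,140:340,::-1],(400,400),interpolation=cv2.INTER_CUBIC)
cv2.imwrite('pics/c6.png',np.hstack([A,B]))
E
```

```text
time_s: 7.35
ee_pos: [582.2, 171.0, 194.5]
ee_rot: [179.6, 0.0, 107.9]
force: [-0.3, 0.4, 0.8]
gripper_width: 21.4
21.404711268612253
```

View pics/c6.png

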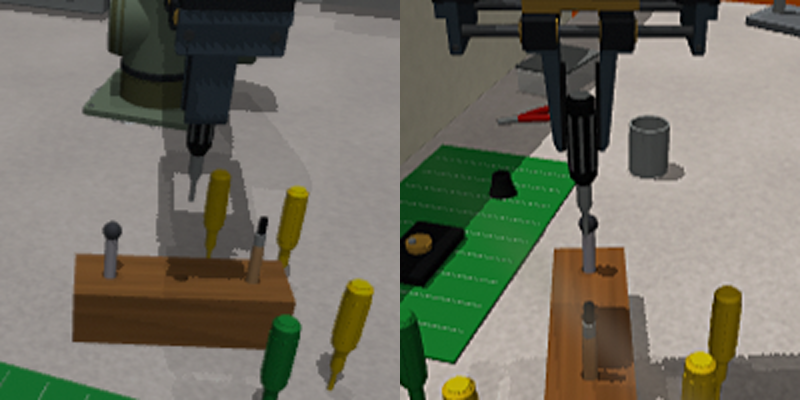

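The driver hangs clear above the block, tip at about (193,200) left and (586,215) right. The pusher and brush stay in their holes. I'll triangulate the tip.

```bash
python3 - <<'E'
from h import *
def tri(p,q):
    o1,d1=ray('scene',*p);o2,d2=ray('side',*q);d1/=np.linalg.norm(d1);d2/=np.linalg.norm(d2)
    k=np.linalg.lstsq(np.c_[d1,-d2],o2-o1,rcond=None)[0];a=o1+d1*k[0];b=o2+d2*k[1];return ((a+b)/2).round(1),np.linalg.norm(a-b).round(1)
S=lambda x,y:(230+x/2,60+y/2)
D=lambda x,y:(140+(x-400)/2,80+y/2)
print('tip',tri(S(192,201),D(586,216)))
print('neck',tri(S(198,155),D(583,183)))
print('side tip at top',tri(S(204,122),D(579,98)))
s=env.state();print(s['ee_pos'],s['qpos'])
# cup: rim extreme pixels -> centre; bottom too
f=np.load('f0.npz')
for n,im,bx in(('scene',f['a'],(128,155,168,203)),('side',f['b'],(250,134,279,172))):
    x0,y0,x1,y1=bx;sub=im[y0:y1,x0:x1].astype(int);g=cv2.GaussianBlur(im,(3,3),0)[y0:y1,x0:x1]
    m=(g.max(2)<118).astype(np.uint8)
    k,l,st,ce=cv2.connectedComponentsWithStats(m);i=1+st[1:,4].argmax();xs=np.where(l==i)
    for v in range(xs[0].min(),xs[0].max()+1,4):
        u=xs[1][xs[0]==v];print(n,v+y0,u.min()+x0,u.max()+x0,end=' | ')
    print(n,st[i],xs[0].min()+y0,xs[0].max()+y0)
E
```

```text
tip (array([582.2, 167.3, 154.6]), np.float64(14.0))
neck (array([579.5, 170.5, 193.8]), np.float64(1.1))
side tip at top (array([589.5, 166.7, 245.1]), np.float64(33.3))
[580.26835479 170.41377645 191.32557402] [ 1.52766222e+01  2.05043095e+01  8.42574262e+01  5.42064449e-04
  7.51528970e+01 -2.65868271e+00]
scene 161 143 151 | scene 165 134 156 | scene 169 132 157 | scene 173 133 158 | scene 177 133 159 | scene 181 135 161 | scene 185 135 166 | scene 189 136 164 | scene 193 137 161 | scene 197 139 157 | scene [  4   6  35  39 963] 161 199
side 138 259 269 | side 142 255 274 | side 146 254 274 | side 150 254 274 | side 154 254 274 | side 158 254 273 | side 162 254 277 | side 166 255 278 | side [  4   4  25  32 661] 138 169
```

```bash
python3 - <<'E'
from h import *
print(onz('scene',145.6,166.8,70),onz('side',264.6,142.4,70))
print('tip on scene ray',onz('scene',230+96,60+100.5,146))
E
```

```text
[ 617.7 -211.6   70. ] [ 614.4 -209.3   70. ]
tip on scene ray [578.3 170.5 146. ]
```

The cup is at (616,-210) and the tip at about (579,170.5). I need dx of +37 and dy of -380 at this height.

```bash
python3 -m jog '[{"dx":0.0037,"dy":-0.02,"dz":0,"wx":0,"wy":0,"wz":0,"grip":1},{"dx":0.0037,"dy":-0.035,"dz":0,"wx":0,"wy":0,"wz":0,"grip":1},{"dx":0.0037,"dy":-0.043,"dz":0,"wx":0,"wy":0,"wz":0,"grip":1},{"dx":0.0037,"dy":-0.043,"dz":0,"wx":0,"wy":0,"wz":0,"grip":1},{"dx":0.0037,"dy":-0.043,"dz":0,"wx":0,"wy":0,"wz":0,"grip":1},{"dx":0.0037,"dy":-0.043,"dz":0,"wx":0,"wy":0,"wz":0,"grip":1},{"dx":0.0037,"dy":-0.043,"dz":0,"wx":0,"wy":0,"wz":0,"grip":1},{"dx":0.0037,"dy":-0.043,"dz":0,"wx":0,"wy":0,"wz":0,"grip":1},{"dx":0.0037,"dy":-0.04,"dz":0,"wx":0,"wy":0,"wz":0,"grip":1},{"dx":0.0037,"dy":-0.027,"dz":0,"wx":0,"wy":0,"wz":0,"grip":1}]'
python3 -m jog '[{"dx":0,"dy":0,"dz":-0.02,"wx":0,"wy":0,"wz":0,"grip":1},{"dx":0,"dy":0,"dz":-0.02,"wx":0,"wy":0,"wz":0,"grip":1},{"dx":0,"dy":0,"dz":-0.015,"wx":0,"wy":0,"wz":0,"grip":1},{"dx":0,"dy":0,"dz":0,"wx":0,"wy":0,"wz":0,"grip":1},{"dx":0,"dy":0,"dz":0,"wx":0,"wy":0,"wz":0,"grip":1}]'
python3 - <<'E'
from h import *
s=env.state();print(s['ee_pos'],s['gripper_width'])
a=env.grab_frame('scene');b=env.grab_frame('side')
A=cv2.resize(a[110:210,95:195,::-1],(400,400),interpolation=cv2.INTER_CUBIC)
B=cv2.resize(b[85:185,215:315,::-1],(400,400),interpolation=cv2.INTER_CUBIC)
cv2.imwrite('pics/c7.png',np.hstack([A,B]))
E
```

```text
time_s: 8.45
ee_pos: [616.3, -212.5, 189.5]
ee_rot: [-179.9, -0.0, 107.8]
force: [0.6, -0.0, -1.2]
gripper_width: 21.3
time_s: 8.95
ee_pos: [616.8, -209.6, 135.3]
ee_rot: [-179.9, -0.0, 107.9]
force: [-0.4, -0.3, -0.7]
gripper_width: 21.9
[ 616.75809358 -209.58749819  135.34765045] 21.88176127117803
```

View pics/c7.png

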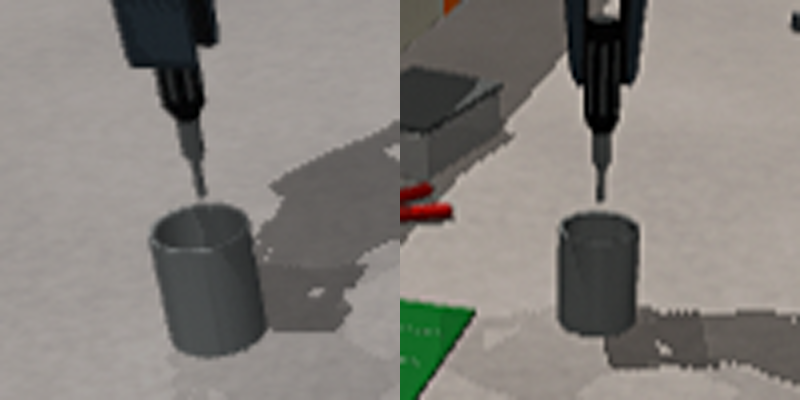

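```bash
python3 - <<'E'
from h import *
def tri(p,q):
    o1,d1=ray('scene',*p);o2,d2=ray('side',*q);d1/=np.linalg.norm(d1);d2/=np.linalg.norm(d2)
    k=np.linalg.lstsq(np.c_[d1,-d2],o2-o1,rcond=None)[0];a=o1+d1*k[0];b=o2+d2*k[1];return ((a+b)/2).round(1),np.linalg.norm(a-b).round(1)
S=lambda x,y:(95+x/4,110+y/4)
D=lambda x,y:(215+(x-400)/4,85+y/4)
print('tip',tri(S(203,195),D(600,200)),'neck',tri(S(185,113),D(601,128)),'rim',tri(S(201,227),D(598,228)))
E
```

```text
tip (array([ 614.5, -209.9,   89.8]), np.float64(1.9)) neck (array([ 615.4, -210.6,  138.9]), np.float64(1.4)) rim (array([ 615.9, -214.1,   68.7]), np.float64(0.3))
```

The tip is at (614.5,-210,90) and the rim centre at about (616,-213,69), within 4 mm of each other. That also confirms tip z = state z − 45.5. I'll make a small correction and lower until the tip is at about 22 mm.

```bash
python3 -m jog '[{"dx":0.001,"dy":-0.002,"dz":-0.015,"wx":0,"wy":0,"wz":0,"grip":1},{"dx":0,"dy":0,"dz":-0.015,"wx":0,"wy":0,"wz":0,"grip":1},{"dx":0,"dy":0,"dz":-0.015,"wx":0,"wy":0,"wz":0,"grip":1},{"dx":0,"dy":0,"dz":-0.012,"wx":0,"wy":0,"wz":0,"grip":1},{"dx":0,"dy":0,"dz":-0.01,"wx":0,"wy":0,"wz":0,"grip":1},{"dx":0,"dy":0,"dz":0,"wx":0,"wy":0,"wz":0,"grip":1},{"dx":0,"dy":0,"dz":0,"wx":0,"wy":0,"wz":0,"grip":1}]'
python3 -m jog '[{"dx":0,"dy":0,"dz":-0.003,"wx":0.05,"wy":0.016,"wz":0,"grip":1},{"dx":0,"dy":0,"dz":-0.003,"wx":0.05,"wy":0.016,"wz":0,"grip":1},{"dx":0,"dy":0,"dz":-0.004,"wx":0.03,"wy":0.01,"wz":0,"grip":1},{"dx":0,"dy":0,"dz":-0.003,"wx":0,"wy":0,"wz":0,"grip":1},{"dx":0,"dy":0,"dz":0,"wx":0,"wy":0,"wz":0,"grip":1}]'
```

```text
time_s: 9.75
ee_pos: [618.3, -211.8, 69.4]
ee_rot: [180.0, 0.0, 107.9]
force: [-0.2, -0.2, -0.3]
gripper_width: 21.3
time_s: 10.25
ee_pos: [617.6, -211.6, 55.5]
ee_rot: [-180.0, -7.8, 107.9]
force: [0.3, 0.0, -0.6]
gripper_width: 21.4
```

```bash
python3 -m jog '[{"dx":0,"dy":0,"dz":-0.002,"wx":0,"wy":0,"wz":0,"grip":1},{"dx":0,"dy":0,"dz":-0.001,"wx":0,"wy":0,"wz":0,"grip":1},{"dx":0,"dy":0,"dz":-0.001,"wx":0,"wy":0,"wz":0,"grip":1},{"dx":0,"dy":0,"dz":0,"wx":0,"wy":0,"wz":0,"grip":1}]'; python3 -m jog '[{"dx":0,"dy":0,"dz":-0.001,"wx":0,"wy":0,"wz":0,"grip":1},{"dx":0,"dy":0,"dz":0,"wx":0,"wy":0,"wz":0,"grip":1}]'
```

```text
time_s: 10.65
ee_pos: [617.9, -211.4, 52.0]
ee_rot: [180.0, -7.8, 108.0]
force: [-0.2, 0.4, 0.2]
gripper_width: 21.2
time_s: 10.85
ee_pos: [618.1, -211.6, 51.1]
ee_rot: [180.0, -7.8, 107.9]
force: [0.9, -0.1, 0.4]
gripper_width: 21.4
```

The tip is at about 5.5 mm, right at the cup floor, so I'll release and withdraw straight up.

```bash
python3 -m jog '[{"dx":0,"dy":0,"dz":-0.001,"wx":0,"wy":0,"wz":0,"grip":1},{"dx":0,"dy":0,"dz":0,"wx":0,"wy":0,"wz":0,"grip":-1},{"dx":0,"dy":0,"dz":0,"wx":0,"wy":0,"wz":0,"grip":-1},{"dx":0,"dy":0,"dz":0,"wx":0,"wy":0,"wz":0,"grip":-1},{"dx":0,"dy":0,"dz":0,"wx":0,"wy":0,"wz":0,"grip":-1},{"dx":0,"dy":0,"dz":0,"wx":0,"wy":0,"wz":0,"grip":-1},{"dx":0,"dy":0,"dz":0,"wx":0,"wy":0,"wz":0,"grip":-1},{"dx":0,"dy":0,"dz":0,"wx":0,"wy":0,"wz":0,"grip":-1},{"dx":0,"dy":0,"dz":0,"wx":0,"wy":0,"wz":0,"grip":-1},{"dx":0,"dy":0,"dz":0,"wx":0,"wy":0,"wz":0,"grip":-1}]'
python3 -m jog '[{"dx":0,"dy":0,"dz":0,"wx":0,"wy":0,"wz":0,"grip":-1},{"dx":0,"dy":0,"dz":0,"wx":0,"wy":0,"wz":0,"grip":-1},{"dx":0,"dy":0,"dz":0.01,"wx":0,"wy":0,"wz":0,"grip":-1},{"dx":0,"dy":0,"dz":0.02,"wx":0,"wy":0,"wz":0,"grip":-1},{"dx":0,"dy":0,"dz":0.03,"wx":0,"wy":0,"wz":0,"grip":-1},{"dx":0,"dy":0,"dz":0.03,"wx":0,"wy":0,"wz":0,"grip":-1},{"dx":0,"dy":0,"dz":0.03,"wx":0,"wy":0,"wz":0,"grip":-1},{"dx":0,"dy":0,"dz":0.03,"wx":0,"wy":0,"wz":0,"grip":-1},{"dx":0,"dy":0,"dz":0,"wx":0,"wy":0,"wz":0,"grip":-1},{"dx":0,"dy":0,"dz":0,"wx":0,"wy":0,"wz":0,"grip":-1}]'
python3 - <<'E'
from h import *
s=env.state();print(s['time_s'],s['ee_pos'],s['gripper_width'])
a=env.grab_frame('scene');b=env.grab_frame('side')
np.savez('f9.npz',a=a,b=b)
A=cv2.resize(a[90:250,80:400,::-1],(800,400),interpolation=cv2.INTER_CUBIC)
B=cv2.resize(b[95:175,175:335,::-1],(400,200),interpolation=cv2.INTER_CUBIC)
W=np.zeros((600,800,3),np.uint8);W[:400]=A;W[400:,:400]=B
W[400:,400:]=cv2.resize(b[150:310,190:290,::-1],(125,200)).repeat(1,0)[:, :125].__class__ is np.ndarray and np.hstack([cv2.resize(b[150:310,190:290,::-1],(125,200)),np.zeros((200,275,3),np.uint8)])
cv2.imwrite('pics/c8.png',W)
E
```

```text
time_s: 11.85
ee_pos: [618.0, -211.7, 50.0]
ee_rot: [180.0, -7.8, 107.9]
force: [0.5, 0.2, 0.2]
gripper_width: 89.7
time_s: 12.85
ee_pos: [618.2, -211.8, 201.0]
ee_rot: [179.9, -7.7, 107.9]
force: [-0.4, 0.1, -1.2]
gripper_width: 90.7
12.85 [ 618.19504041 -211.81628822  201.04174947] 90.7106373192624
```

View pics/c8.png

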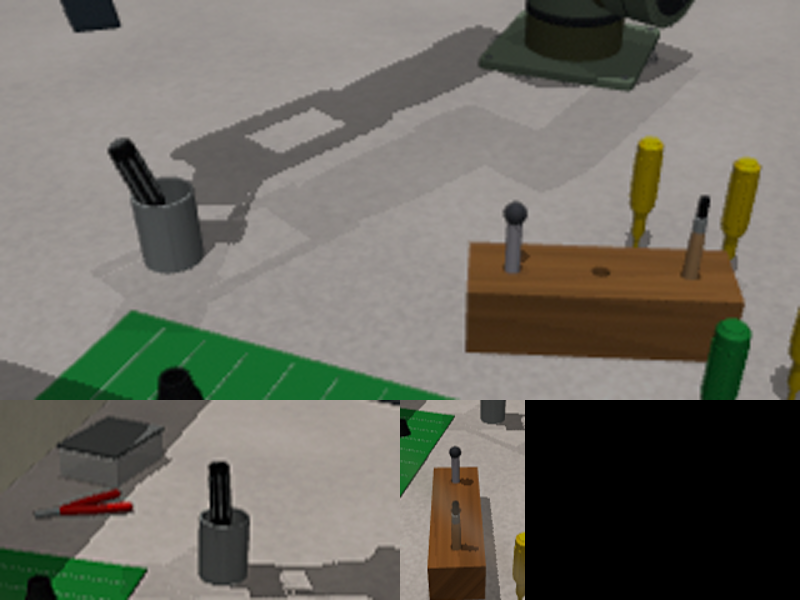

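The driver stands leaning in the upright cup at (135,170), handle up and resting on the rim. The pusher and brush are in their holes and the gripper is well clear. I'll check that nothing is still moving, then hand in.

```bash
python3 - <<'E'
from h import *
f=np.load('f9.npz');a=env.grab_frame('scene')
d=np.abs(a[140:205,115:175].astype(int)-f['a'][140:205,115:175]).max();print('max change',d)
if d<40: print(env.job_done())
E
```

```text
max change 47
```

```bash
python3 -m jog '[{"dx":0,"dy":0,"dz":0,"wx":0,"wy":0,"wz":0,"grip":-1},{"dx":0,"dy":0,"dz":0,"wx":0,"wy":0,"wz":0,"grip":-1},{"dx":0,"dy":0,"dz":0,"wx":0,"wy":0,"wz":0,"grip":-1},{"dx":0,"dy":0,"dz":0,"wx":0,"wy":0,"wz":0,"grip":-1},{"dx":0,"dy":0,"dz":0,"wx":0,"wy":0,"wz":0,"grip":-1}]'; python3 - <<'E'
from h import *
f=np.load('f9.npz')['a'].astype(int);a=env.grab_frame('scene').astype(int)
env.grab_frame('side');b=env.grab_frame('scene').astype(int)
s=np.s_[140:205,115:175]
for p,q in((f,a),(a,b)):
    D=np.abs(p[s]-q[s]).max(2);print('max',D.max(),'n>20',(D>20).sum(),np.argwhere(D>20)[:6].tolist())
E
```

```text
time_s: 13.5
ee_pos: [618.0, -211.7, 199.9]
ee_rot: [180.0, -7.8, 107.9]
force: [0.1, -0.3, 0.3]
gripper_width: 91.0
max 46 n>20 5 [[14, 38], [16, 41], [18, 42], [47, 51], [47, 59]]
max 7 n>20 0 []
```

The change was only a few edge and shadow pixels while the arm settled. Two frames 0.1 s apart now match to noise, so it is at rest and I'm handing in.

```bash
python3 -c "
from workcell import env
print(env.job_done())"
```

```text
the job is handed in; nothing more can be done
None
```

The black screwdriver is out of the block's middle hole and stands leaning in the steel cup, and I handed the job in at about 14 s. No verdict was reported.

**What I did:** I lifted it clear of the block and the pusher, lowered it into the cup tip down, and tilted it about 8°. I released it with the tip about 5 mm above the bench, the level of the cup's inner floor.

**What went wrong on the way:** The first grip closed on nothing. The images showed the real fingertips about 35 mm higher than the reported TCP. The shut fingers pressed on the driver's top with about 6 N and made it lean a little in its hole. I allowed for the 35 mm on the second try, which held the handle at about 21.5 mm opening.

**Last checks:**
- **Driver and cup:** the last picture showed the driver leaning on the rim, handle up, with the cup upright. I judged the lean and the tip's final place by eye and did not measure them.
- **Other tools:** the pusher and brush looked untouched in their holes, also judged by eye.
- **Gripper:** it is open and well clear, at a reported TCP height of 200 mm.
- **At rest:** the first frame comparison exceeded my limit (change of 47 against 40). After 0.5 s more, two frames matched to noise (at most 7).

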